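# Fasten the water filter's cover with its push rivet

### The arm

A 6-joint arm with a two-finger parallel gripper is mounted at the origin on a cart in front of the work surface, level with it; the furniture and walls round the work are solid. World frame = base frame: x ahead of the robot, y to its left, z up, the work surface at z = 0. Lengths are in m, angles in degrees, forces in N, time in s.
With the tool pointing down it reaches from about 0.25 to 0.725 m from the base axis. Payload 9.7 kg.
Tool frame: the origin (TCP) lies where the fingers leave the gripper's body, on its centre line; the fingertips stand 73 mm ahead of it and the grasp point (between the pads) lies 54 mm ahead of it; z points along the fingers, y is the line along which they close (so a half turn about z gives the same grasp; the last joint's range is limited). The gripper opens to 85 mm and grips with 20 to 120 N. Pads are 22 mm wide; open, the fingers measure 114 mm over their backs; the gripper's body (76 mm by 85 mm) begins 54 mm behind the grasp point. The pads swing forward as they close: fully open they stand 13 mm farther back than shut.
Start: joints at [67.38, 4.979, 10.078, 95.1, 0, 90], TCP at [0.212, 0.508, 0.304] pointing down, gripper open.
Joint ranges: [-179.16, 179.16], [-48.56, 103.87], [-65.8, 70.77], [-126.05, 130.52], [-82.76, 87.17], [-180, 180]. Speed limits (degrees/s): [127.2, 127.2, 147.25, 180, 180, 180].

### API

Orientations are given as [roll, pitch, yaw] about the fixed x, y, z axes, in that order (R = Rz(yaw) Ry(pitch) Rx(roll)).
In Python, from workcell import sensors, imaging, bot gives the robot as it stands.
- The arm moves only by the tool apply_moves, never from a script. Its argument "rows" is a list of rows, each a list of 3 entries, a list of its own where there are three numbers: the shift along the tool's x, y, z in units of 10 cm (1.0 is 10 cm), then the turn, a rotation vector about the tool's x, y, z in units of 30 degrees (1.0 is 30 degrees), then the opening, from 0 (shut) to 1 (fully open). A call has 1 to 20 rows; each row is the pose to reach, as a shift and turn from the pose commanded when the call began, along the tool's axes at that moment; what a row does not reach only later rows make up. A row lasts 1/10 s, in which the tool goes at most 50 mm and 8.59 degrees, less where a joint would pass 70% of its speed; a pose out of reach is approached as far as the arm can. A call with a number of a shift or a turn outside -1 to 1 is refused whole. A call with a gripper value outside its range is refused whole. The fingers move at their own pace and stop on an object; "force" is the grip in N (left out, the last holds). Time passes only in rows, so rows that repeat a pose let the fingers close. It gives the time, the measured TCP pose, the force, the opening and the grip force at its end, in the units of the state.
- sensors.get_obs(): the state, without advancing time (a new reading comes with each control period).
- imaging.camera(name): name is "side" or "top" or "wrist"; returns (picture, depth): 384x512x3 uint8, red, green, blue; 384x512 float32, m along the optical axis (not along the pixel's ray), 0 where there is no reading.
- imaging.get_calibration(name): a dict with "intrinsics" (3x3 intrinsics, pixels), "dist_coeffs" ([k1, k2, p1, p2, k3] as OpenCV has them; the pictures are not rectified), "world_from_camera" (4x4, takes a point from camera to world coordinates). Camera axes: x right, y down, z forward; pixel columns grow to the right and rows downward; lengths in m; the calibration is good to about 2 mm. A picture is of the moment at which its call begins: read the wrist's pose just before it. get_calibration takes no time and is no camera call; for the wrist camera it gives the pose at the moment of the call.
- bot.job_done(): hands the job in; it is judged then, once.
The state is a dict: "time": time; "q": joint angles; "qd": joint speeds; "joint_efforts": joint torques, N m; "ee_pos": TCP position; "tcp_rot": TCP orientation; "wrist_force": force on the tool from outside, world axes, zero at the start; "torque": the same for the moment, N m; "opening": finger opening in m; "grasp_force": force on a finger pad.
Only numpy, scipy, OpenCV 4.12 (cv2) and the standard library are available. Lean on these libraries where they do the work, as an engineer would, in place of code of your own. Each camera call takes 0.05 s, during which the arm holds its last target. There are 200 camera calls.

### The job

Take the push rivet out of the wooden stand and seat it in the empty hole of the water filter's cover, with its flange flat on the cover and its centre pin still up. Then press the centre pin down until it is flush with the rivet's head, so that it spreads and locks, and let go. Press gently, by feel: the cover lies on a soft gasket that must not be squashed flat, and leave the other things where they are.

Things in the scene. Friction and masses are not known exactly. Their poses are not given: they have to be found in the camera images.
- rivet: Loose grey push rivet with a white centre pin, upright in the wooden stand's hole. Origin on its axis under the flange, z up along it. Flange 34 mm across, z 0 to 4 mm; round head 24 mm across, z 5 to 16, gripped across by the fingertips; shank 14 mm across down to z -9, then two legs and a core, 12 mm across while the pin is up, tapering to 5 mm at the tip, z -26. About 50 g.
- rivet_pin (a joint): How far the centre pin is pressed in, in m: 0 out (starts within 1 mm of it), 0.009 its stop, flush with the head. It slides only under about 11 N and stays where it is left. Pressing it spreads the legs to 18 mm, locking the rivet under the cover; outside the cover's hole leave it up.
- pin_top (a point): Centre of the top face of the rivet's centre pin, 16 mm across: 25 mm above the rivet's origin (9 mm above its head) when out, 16 mm when flush; moves with the pin.
- cover_hole (a point): Centre of the empty hole in the filter's cover, at the cover's upper face (46 mm above the worktop when the cover is not pressed); z up; it moves with the cover. The hole is 15.5 mm wide with a 1 mm chamfer, goes through the 6 mm cover, and has free space below it.
- base_center (a point): Underside centre of the water filter, a fixed low white box 106 x 156 x 46 mm; its long side is its y axis; two water connections stick out at +x. The empty hole is 48 mm from the centre along -y; an identical rivet, already set, stands 48 mm along +y, 16 mm above the cover.
- cover (a joint): How far the cover is pressed down into its soft gasket, in m: 0 at rest. It yields several mm under the force that the pin needs, so the rivet sinks while it is pressed, and springs back when let go. At about 20 N it has sunk 7.5 mm, and there the gasket counts as squashed.
- stand: Fixed wooden block 66 x 66 x 34 mm, origin at its underside centre. The hole in the middle of its top, 17.5 mm wide and 31 mm deep, holds the rivet loosely, its flange on the block's top.
- garlic_1: Bystander: bulb of garlic, 50 mm wide, 48 mm tall; origin at its underside centre.
- tin_1: Bystander: food tin, 75 mm across, 58 mm tall; origin at its underside centre.
- spice_jar_1: Bystander: spice jar with a dark cap, 44 mm across, 105 mm tall; origin at its underside centre.
- mug_2: Bystander: dark grey and white mug, 86 mm across (121 mm with its handle), 99 mm tall; origin at its underside centre.

How it is judged:
By the outcome, as a careful person would: the job done as asked, in the order asked, and still so for the second after the job is handed in, with the robot touching nothing.
It also fails if it takes over 54 s, if anything falls off the work surface, if the arm or the gripper's body presses on something with over 40 N, if the wrist force passes 120 N, or if a joint passes its speed limit or range.

## Working session

There is one attempt and no reset: what is moved stays moved. The work goes in short steps, Python scripts to look and compute and a tool call to move; the robot and the scene stay as the last step left them, time stands still between calls to the robot, and variables do not carry over. Pictures are saved under pics/ and viewed, at most 10 in all, crops included, and the job is handed in when it is done.

Besides the shell and the picture viewer there is one more tool, called after "Request:" in YAML: its name, and indented under it one key for each argument. apply_moves: Moves the arm, as the interface text tells. Its arguments: {"type":"object","properties":{"rows":{"type":"array"},"force":{"type":"number"}},"required":["rows"]}

```bash
ls; mkdir -p pics; cat > h.py <<'E'
import numpy as np,cv2
from workcell import sensors,imaging,bot
def save(n,f):
    p,d=imaging.camera(n);c=imaging.get_calibration(n)
    cv2.imwrite('pics/'+f+'.png',cv2.cvtColor(p,cv2.COLOR_RGB2BGR));np.savez('pics/'+f+'.npz',p=p,d=d,K=c['intrinsics'],D=c['dist_coeffs'],T=c['world_from_camera'])
def load(f): return np.load('pics/'+f+'.npz')
def ray(v,uv):
    uv=np.array(uv,float).reshape(-1,1,2);q=cv2.undistortPoints(uv,v['K'],v['D']).reshape(-1,2)
    r=np.c_[q,np.ones(len(q))];T=v['T'];return T[:3,3],r@T[:3,:3].T
def plane(v,uv,z):
    o,r=ray(v,uv);return o+r*((z-o[2])/r[:,2])[:,None]
def cloud(v):
    d=v['d'];H,W=d.shape;u,w=np.meshgrid(np.arange(W),np.arange(H))
    o,r=ray(v,np.c_[u.ravel(),w.ravel()]);return (o+r*d.ravel()[:,None]).reshape(H,W,3)
E
python3 - <<'E'
from h import *
print(sensors.get_obs())
for n in['top','side','wrist']: save(n,n+'0');print(n,load(n+'0')['T'].round(3).tolist())
a=np.hstack([cv2.imread(f'pics/{n}0.png') for n in['top','side']])
cv2.imwrite('pics/m0.png',cv2.resize(a,(800,300)))
E
```

```text
pics
{'time': 0.0, 'q': array([6.73819077e+01, 5.01112968e+00, 1.00356615e+01, 9.50998581e+01,
       8.49004265e-04, 9.00006903e+01]), 'qd': array([-0.10457577,  0.01460593, -0.05170526,  0.1472312 , -0.03207462,
       -0.04365783]), 'joint_efforts': array([ 9.79873512e-04, -5.20388138e+01,  4.64802253e+01,  1.63606089e-02,
        9.59335011e-05,  2.07424861e-06]), 'ee_pos': array([0.2114703 , 0.50758112, 0.30319354]), 'tcp_rot': array([-1.79924674e+02, -8.48095952e-04,  1.57381216e+02]), 'wrist_force': array([-0.097798  , -0.49030644,  0.28503701]), 'torque': array([ 0.07162248,  0.04720231, -0.00470539]), 'grasp_force': 0.0, 'opening': 0.08560151444067583}
top [[-0.003, -0.99, 0.139, 0.298], [-1.0, 0.004, 0.005, 0.029], [-0.005, -0.139, -0.99, 1.511], [0.0, 0.0, 0.0, 1.0]]
side [[-0.99, -0.035, 0.139, 0.244], [-0.143, 0.364, -0.921, 1.6], [-0.018, -0.931, -0.365, 0.681], [0.0, 0.0, 0.0, 1.0]]
wrist [[0.384, 0.881, 0.276, 0.141], [0.923, -0.367, -0.116, 0.538], [-0.001, 0.299, -0.954, 0.372], [0.0, 0.0, 0.0, 1.0]]
```

View pics/top0.png

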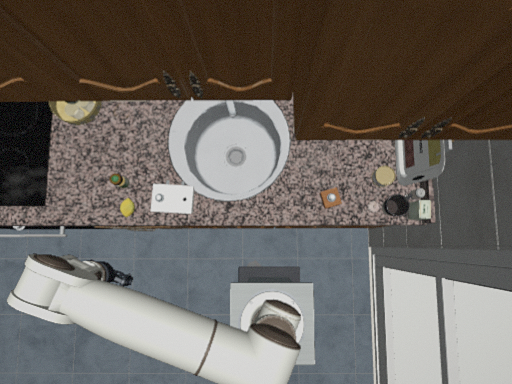

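View pics/side0.png

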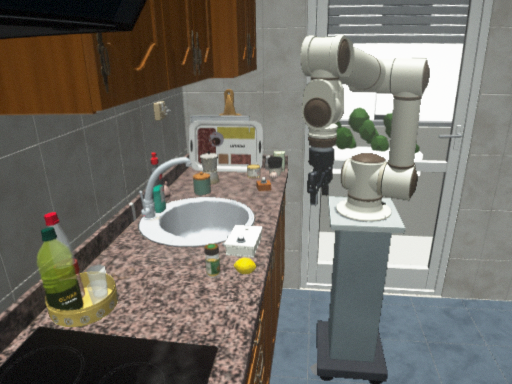

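The top view shows the white filter at (172,198), with its set rivet at (159,198) and the empty hole at about (184,199). The wooden stand with the rivet is at (332,197). The side view shows the filter at (243,240) and the stand at (263,184).

```bash
python3 - <<'E'
from h import *
v=load('top0');P=cloud(v)
for n,uv,z in[('hole',(184.5,199),.046),('set',(159,198),.062),('rivet',(332,197),.06)]: print(n,plane(v,[uv],z).round(4),P[int(uv[1]),int(uv[0])].round(4))
p=v['p'].astype(int)
m=((p.min(2)>200)&(abs(P[...,2]-.046)<.02)).astype(np.uint8);m[:,:140]=0;m[:,205:]=0
c=max(cv2.findContours(m,0,1)[0],key=cv2.contourArea);w=plane(v,c.reshape(-1,2),.046)
print('box',cv2.minAreaRect((w[:,:2]*1000).astype(np.float32)))
print('box z',np.median(P[m>0][:,2]))
s=v['p'][188:208,320:345];m=(abs(P[...,2]-.034)<.012)&(p[...,0]>p[...,2]+60);m[:,:315]=0;m[:,350:]=0
c=max(cv2.findContours(m.astype(np.uint8),0,1)[0],key=cv2.contourArea);w=plane(v,c.reshape(-1,2),.034)
print('stand',cv2.minAreaRect((w[:,:2]*1000).astype(np.float32)),np.median(P[m][:,2]))
a=cv2.resize(v['p'][170:225,145:205],(400,366),interpolation=2);b=cv2.resize(v['p'][170:225,310:370],(400,366),interpolation=2)
cv2.imwrite('pics/c0.png',np.hstack([a,b])[...,::-1])
E
```

```text
hole [[0.469  0.3327 0.046 ]] [0.4702 0.3367 0.036 ]
set [[0.4713 0.4266 0.062 ]] [0.4717 0.4275 0.0588]
rivet [[ 0.473  -0.2308  0.06  ]] [ 0.4729 -0.2306  0.0608]
box ((472.760498046875, 382.5845947265625), (154.35787963867188, 103.6046142578125), 86.53487396240234)
box z 0.04584126616063222
stand ((475.76080322265625, -229.79473876953125), (65.13603973388672, 65.3917007446289), 16.454145431518555) 0.03323793944579312
```

View pics/c0.png

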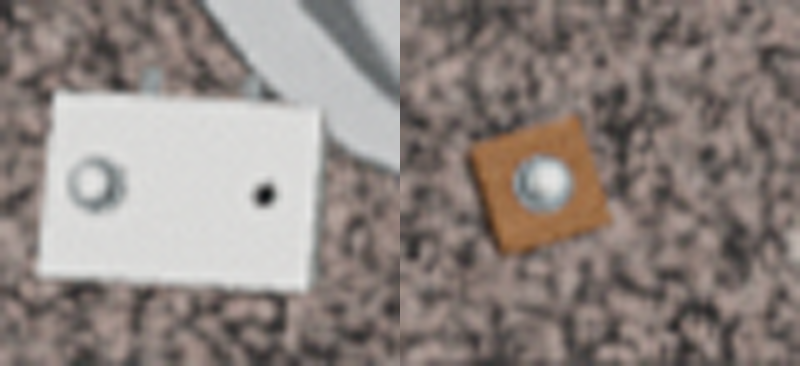

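```bash
python3 - <<'E'
from h import *
v=load('top0');P=cloud(v)
for u,w in[(300,130),(400,130),(200,95),(60,95),(260,340),(150,300),(60,270),(230,108),(385,175),(374,207),(397,205),(117,180)]: print(u,w,P[w,u].round(3))
R=cv2.Rodrigues(np.zeros(3))[0]
from scipy.spatial.transform import Rotation as Ro
o=sensors.get_obs();R=Ro.from_euler('xyz',o['tcp_rot'],degrees=True)
print(R.inv().apply(np.array([.474,-.230,.22])-o['ee_pos']))
E
```

```text
300 130 [ 0.556 -0.055  0.655]
400 130 [ 0.556 -0.286  0.652]
200 95 [0.658 0.183 0.615]
60 95 [0.661 0.528 0.613]
260 340 [0.091 0.038 0.639]
150 300 [0.176 0.279 0.644]
60 270 [0.245 0.454 0.698]
230 108 [0.754 0.142 0.26 ]
385 175 [ 0.559 -0.439  0.049]
374 207 [ 0.435 -0.391  0.05 ]
397 205 [ 0.446 -0.493  0.012]
117 180 [0.534 0.573 0.106]
[-0.52601636 -0.57978777  0.08396113]
```

Request:
apply_moves:
  rows:
    - [[-0.877, -0.966, 0.2], [0, 0, 0], 1]
    - [[-0.877, -0.966, 0.2], [0, 0, 0], 1]
    - [[-0.877, -0.966, 0.2], [0, 0, 0], 1]
    - [[-0.877, -0.966, 0.2], [0, 0, 0], 1]

```text
time: 0.55
ee_pos: [0.256, 0.3819, 0.2837]
tcp_rot: [-180.0, 0.0, 157.2]
wrist_force: [0.8, 0.4, 0.4]
opening: 0.0854
grasp_force: 0.0
```

Request:
apply_moves:
  rows:
    - [[-0.877, -0.966, 0.2], [0, 0, 0], 1]
    - [[-0.877, -0.966, 0.2], [0, 0, 0], 1]
    - [[-0.877, -0.966, 0.2], [0, 0, 0], 1]
    - [[-0.877, -0.966, 0.2], [0, 0, 0], 1]

```text
time: 0.95
ee_pos: [0.2997, 0.2596, 0.2636]
tcp_rot: [-180.0, 0.0, 157.2]
wrist_force: [0.6, 1.1, 0.5]
opening: 0.0859
grasp_force: 0.0
```

Request:
apply_moves:
  rows:
    - [[-0.877, -0.966, 0.2], [0, 0, 0], 1]
    - [[-0.877, -0.966, 0.2], [0, 0, 0], 1]
    - [[-0.877, -0.966, 0.2], [0, 0, 0], 1]
    - [[-0.877, -0.966, 0.2], [0, 0, 0], 1]

```text
time: 1.35
ee_pos: [0.3437, 0.1372, 0.2435]
tcp_rot: [-180.0, -0.0, 157.2]
wrist_force: [1.2, 0.6, 1.2]
opening: 0.0851
grasp_force: 0.0
```

Request:
apply_moves:
  rows:
    - [[-0.877, -0.966, 0.2], [0, 0, 0], 1]
    - [[-0.877, -0.966, 0.2], [0, 0, 0], 1]
    - [[-0.877, -0.966, 0.2], [0, 0, 0], 1]
    - [[-0.877, -0.966, 0.2], [0, 0, 0], 1]

```text
time: 1.75
ee_pos: [0.3877, 0.0147, 0.2233]
tcp_rot: [-180.0, -0.0, 157.2]
wrist_force: [-0.0, 0.4, 0.9]
opening: 0.0854
grasp_force: 0.0
```

Request:
apply_moves:
  rows:
    - [[-0.877, -0.966, 0], [0, 0, 0], 1]
    - [[-0.877, -0.966, 0], [0, 0, 0], 1]
    - [[-0.877, -0.966, 0], [0, 0, 0], 1]
    - [[-0.877, -0.966, 0], [0, 0, 0], 1]

```text
time: 2.15
ee_pos: [0.4321, -0.1078, 0.2237]
tcp_rot: [180.0, -0.0, 157.3]
wrist_force: [-0.2, 0.3, 0.0]
opening: 0.0854
grasp_force: 0.0
```

Request:
apply_moves:
  rows:
    - [[-0.877, -0.966, 0], [0, 0, 0], 1]
    - [[-0.877, -0.966, 0], [0, 0, 0], 1]
    - [[-0.877, -0.966, 0], [0, 0, 0], 1]
    - [[-0.877, -0.966, 0], [0, 0, 0], 1]
    - [[-0.877, -0.966, 0], [0, 0, 0], 1]
    - [[-0.877, -0.966, 0], [0, 0, 0], 1]

```text
time: 2.75
ee_pos: [0.4747, -0.2278, 0.224]
tcp_rot: [180.0, -0.0, 157.5]
wrist_force: [-0.1, 0.2, -0.2]
opening: 0.0856
grasp_force: 0.0
```

```bash
python3 - <<'E'
from h import *
o=sensors.get_obs();print(o['time'],o['q'].round(1),o['ee_pos'],o['tcp_rot'],o['wrist_force'])
save('wrist','w1')
E
```

```text
2.75 [-25.6   0.9  -3.   86.1   0.   -3.1] [ 0.47470953 -0.22783613  0.22403592] [ 1.79976243e+02 -1.61310308e-02  1.57478539e+02] [-0.12628263  0.20820595 -0.21593728]
```

View pics/w1.png

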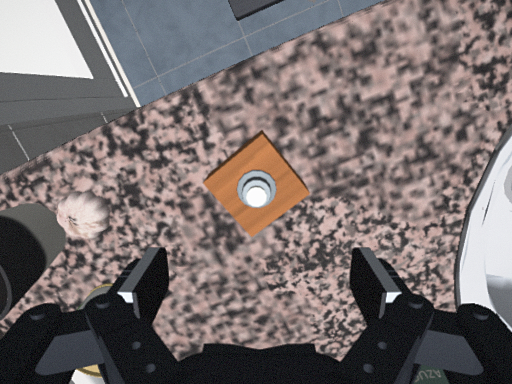

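The wrist view shows the wooden stand centred near (256,184) and the white pin at (257,196). The fingers are at the bottom of the picture, and there is clear space around the stand.

```bash
cat >> h.py <<'E'
def blob(m,uv):
    n,l,s,c=cv2.connectedComponentsWithStats(m.astype(np.uint8))
    k=l[int(uv[1]),int(uv[0])]; return (l==k).astype(np.uint8)
def ell(m):
    c=max(cv2.findContours(m,0,1)[0],key=cv2.contourArea);return c.reshape(-1,2),cv2.fitEllipse(c)
E
python3 - <<'E'
from h import *
v=load('w1');p=v['p'].astype(int);P=cloud(v)
m=blob(p.min(2)>205,(257,196));c,e=ell(m);print('pin',e);q=plane(v,[e[0]],.059);print(q, 'depth',np.median(P[m>0],0))
# flange/head: non-wood inside stand
wood=(p[...,0]>p[...,2]+40)
m=np.zeros_like(m);m[150:225,215:300]=~wood[150:225,215:300]
m=blob(m,(257,196));c,e=ell(m);print('flange',e,plane(v,[e[0]],.038),m.sum())
w=plane(v,c,.038);print('flange circle',cv2.minEnclosingCircle((w[:,:2]*1000).astype(np.float32)))
m=blob(wood&(abs(P[...,2]-.034)<.006),(230,185));c,_=ell(m);w=plane(v,c,.034);print('stand',cv2.minAreaRect((w[:,:2]*1000).astype(np.float32)),np.median(P[m>0][:,2]))
# two-view height: triangulate pin with the top cam
t=load('top0');o1,r1=ray(v,[cv2.fitEllipse(ell(blob(p.min(2)>205,(257,196)))[0])[0]])
tp=t['p'].astype(int);mt=blob(tp.min(2)>190,(332,197));ys,xs=np.nonzero(mt);print('toppx',xs.mean(),ys.mean(),len(xs))
o2,r2=ray(t,[(xs.mean(),ys.mean())])
s=np.linalg.lstsq(np.c_[r1[0],-r2[0]],o2-o1,rcond=None)[0];print('tri',o1+r1[0]*s[0],o2+r2[0]*s[1])
E
```

```text
pin ((255.9532012939453, 196.74562072753906), (18.441205978393555, 20.44626235961914), 96.22866821289062)
[[ 0.47523989 -0.23001667  0.059     ]] depth [ 0.47566352 -0.23018671  0.05763169]
flange ((256.1988525390625, 188.50286865234375), (37.095367431640625, 38.318058013916016), 80.05437469482422) [[ 0.47493169 -0.22985453  0.038     ]] 1169
flange circle ((475.16998291015625, -229.94334411621094), 16.8231258392334)
stand ((475.4474182128906, -230.36854553222656), (66.47571563720703, 66.29712677001953), 16.68879508972168) 0.033286092697768666
toppx 332.2142857142857 196.35714285714286 14
tri [ 0.47511718 -0.22996175  0.05940285] [ 0.47552875 -0.23169592  0.05976461]
```

Request:
apply_moves:
  rows:
    - [[-0.013, -0.018, 0.4], [0, 0, 0], 1]
    - [[-0.013, -0.018, 0.8], [0, 0, 0], 1]
    - [[-0.013, -0.018, 0.9], [0, 0, 0], 1]
    - [[-0.013, -0.018, 0.9], [0, 0, 0], 1]
    - [[-0.013, -0.018, 0.9], [0, 0, 0], 1]

```text
time: 3.3
ee_pos: [0.4755, -0.2317, 0.1359]
tcp_rot: [-180.0, 0.1, 157.4]
wrist_force: [-0.5, -1.0, 0.9]
opening: 0.0853
grasp_force: 0.0
```

Request:
apply_moves:
  rows:
    - [[0, 0, 0.1], [0, 0, 0], 0.6]
    - [[0, 0, 0.215], [0, 0, 0], 0.5]
    - [[0, 0, 0.215], [0, 0, 0], 0.4]
    - [[0, 0, 0.215], [0, 0, 0], 0.4]
    - [[0, 0, 0.215], [0, 0, 0], 0.4]
  force: 30

```text
time: 3.8
ee_pos: [0.4749, -0.232, 0.1127]
tcp_rot: [-180.0, 0.0, 157.4]
wrist_force: [0.2, -0.1, 0.1]
opening: 0.0341
grasp_force: 0.0
```

```bash
python3 - <<'E'
from h import *
o=sensors.get_obs();print(o['time'],o['ee_pos'],o['opening'],o['wrist_force'])
save('wrist','w2');save('side','s2')
E
```

```text
3.8 [ 0.47493822 -0.23197536  0.11265755] 0.03406466778428306 [ 0.16716349 -0.07447275  0.10920582]
```

View pics/w2.png

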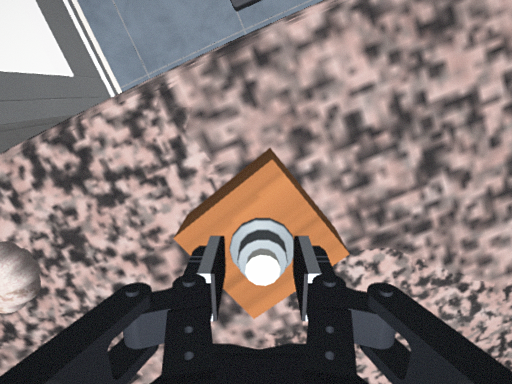

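The wrist view shows the half-closed fingers either side of the rivet's head, with the pin at (262,267). I'll shift about 2 mm to centre it, then close.

Request:
apply_moves:
  rows:
    - [[0.005, 0.019, 0], [0, 0, 0], 0.4]
    - [[0.005, 0.019, 0], [0, 0, 0], 0.35]
    - [[0.005, 0.019, 0], [0, 0, 0], 0.15]
    - [[0.005, 0.019, 0], [0, 0, 0], 0.1]
    - [[0.005, 0.019, 0], [0, 0, 0], 0.1]
    - [[0.005, 0.019, 0], [0, 0, 0], 0.1]
  force: 40

```text
time: 4.5
ee_pos: [0.4752, -0.2299, 0.1127]
tcp_rot: [180.0, 0.0, 157.4]
wrist_force: [-1.3, 0.9, 5.7]
opening: 0.0223
grasp_force: 39.5
```

Request:
apply_moves:
  rows:
    - [[0, 0, -0.1], [0, 0, 0], 0.1]
    - [[0, 0, -0.3], [0, 0, 0], 0.1]
    - [[0, 0, -0.6], [0, 0, 0], 0.1]
    - [[0, 0, -0.9], [0, 0, 0], 0.1]
    - [[0, 0, -0.9], [0, 0, 0], 0.1]
    - [[0, 0, -0.9], [0, 0, 0], 0.1]

```text
time: 5.1
ee_pos: [0.4753, -0.2301, 0.2029]
tcp_rot: [-180.0, 0.1, 157.4]
wrist_force: [0.1, 0.6, -1.2]
opening: 0.022
grasp_force: 39.3
```

```bash
python3 - <<'E'
from h import *
o=sensors.get_obs();print(o['time'],o['ee_pos'],o['tcp_rot'],o['opening'],o['wrist_force'])
save('wrist','w3')
E
```

```text
5.1 [ 0.47531501 -0.23012543  0.20289583] [-1.79988067e+02  6.35609519e-02  1.57372367e+02] 0.0219948063973986 [ 0.06953119  0.56263712 -1.19339444]
```

View pics/w3.png

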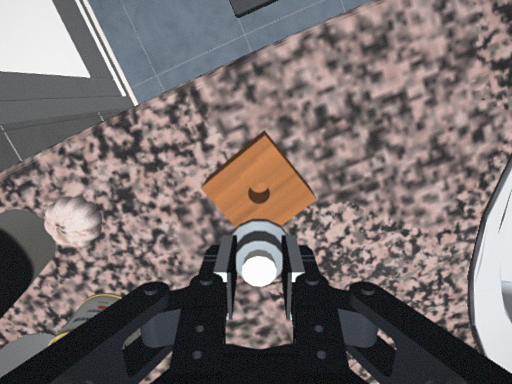

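The wrist view shows the rivet held upright between the pads, pin up at (258,271). The stand below is empty, its hole at (259,192). Next I carry it to the filter.

Request:
apply_moves:
  rows:
    - [[0.1, 0.25, 0], [0, 0, 0], 0.1]
    - [[0.22, 0.56, 0], [0, 0, 0], 0.1]
    - [[0.339, 0.877, 0], [0, 0, 0], 0.1]

```text
time: 5.45
ee_pos: [0.4768, -0.1351, 0.2007]
tcp_rot: [-180.0, -0.1, 157.3]
wrist_force: [1.2, 1.2, -0.8]
opening: 0.0217
grasp_force: 39.4
```

Request:
apply_moves:
  rows:
    - [[0.113, 0.292, 0], [0, 0, 0], 0.1]
    - [[0.226, 0.585, 0], [0, 0, 0], 0.1]
    - [[0.339, 0.877, 0], [0, 0, 0], 0.1]

```text
time: 5.75
ee_pos: [0.4793, -0.0407, 0.2009]
tcp_rot: [-180.0, -0.1, 157.4]
wrist_force: [0.5, -0.7, -1.6]
opening: 0.0219
grasp_force: 39.4
```

Request:
apply_moves:
  rows:
    - [[0.113, 0.292, 0], [0, 0, 0], 0.1]
    - [[0.226, 0.585, 0], [0, 0, 0], 0.1]
    - [[0.339, 0.877, 0], [0, 0, 0], 0.1]

```text
time: 6.05
ee_pos: [0.4818, 0.0532, 0.201]
tcp_rot: [-179.9, -0.1, 157.4]
wrist_force: [1.0, -0.3, 0.4]
opening: 0.0221
grasp_force: 39.4
```

Request:
apply_moves:
  rows:
    - [[0.113, 0.292, 0], [0, 0, 0], 0.1]
    - [[0.226, 0.585, 0], [0, 0, 0], 0.1]
    - [[0.339, 0.877, 0], [0, 0, 0], 0.1]

```text
time: 6.35
ee_pos: [0.4842, 0.1472, 0.2009]
tcp_rot: [-179.9, -0.1, 157.4]
wrist_force: [-0.3, -0.1, -0.2]
opening: 0.022
grasp_force: 39.4
```

Request:
apply_moves:
  rows:
    - [[0.113, 0.292, 0], [0, 0, 0], 0.1]
    - [[0.226, 0.585, 0], [0, 0, 0], 0.1]
    - [[0.339, 0.877, 0], [0, 0, 0], 0.1]

```text
time: 6.65
ee_pos: [0.4867, 0.2411, 0.2008]
tcp_rot: [-179.9, -0.1, 157.4]
wrist_force: [0.8, -0.8, -0.8]
opening: 0.0218
grasp_force: 39.4
```

Request:
apply_moves:
  rows:
    - [[0.113, 0.292, 0], [0, 0, 0], 0.1]
    - [[0.22, 0.56, 0], [0, 0, 0], 0.1]
    - [[0.3, 0.78, 0], [0, 0, 0], 0.1]
    - [[0.339, 0.877, 0], [0, 0, 0], 0.1]
    - [[0.339, 0.877, 0], [0, 0, 0], 0.1]
    - [[0.339, 0.877, 0], [0, 0, 0], 0.1]
    - [[0.339, 0.877, 0], [0, 0, 0], 0.1]
    - [[0.339, 0.877, 0], [0, 0, 0], 0.1]

```text
time: 7.45
ee_pos: [0.4899, 0.3331, 0.2025]
tcp_rot: [180.0, 0.0, 157.3]
wrist_force: [-0.1, -0.7, -0.6]
opening: 0.0222
grasp_force: 39.4
```

```bash
python3 - <<'E'
from h import *
o=sensors.get_obs();print(o['time'],o['ee_pos'],o['tcp_rot'],o['opening'],o['wrist_force'])
save('wrist','w4')
E
```

```text
7.45 [0.48988195 0.33311591 0.2025359 ] [1.79998954e+02 7.18441054e-03 1.57317714e+02] 0.022159452997460572 [-0.13244851 -0.67731303 -0.56426867]
```

View pics/w4.png

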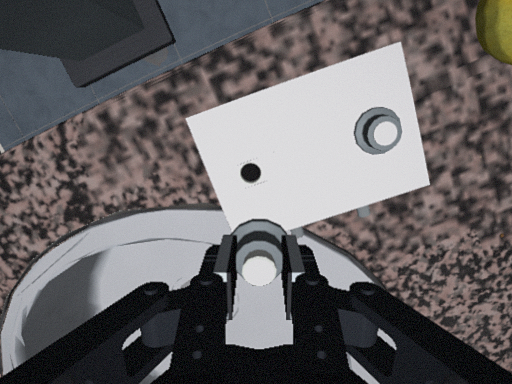

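The wrist view shows the empty hole at (250,173), the set rivet at (380,131), and the held rivet's pin at (259,268).

```bash
python3 - <<'E'
from h import *
v=load('w4');p=v['p'].astype(int);P=cloud(v);T=np.array([.4899,.3331,.2025])
m=blob(p.max(2)<110,(250,173));c,e=ell(m);print('hole',e,plane(v,[e[0]],.046),'cover z',np.median(P[185:200,245:260,2]))
w=plane(v,c,.046);print(cv2.minEnclosingCircle((w[:,:2]*1000).astype(np.float32)))
t=load('top0');tp=t['p'].astype(int);mt=blob(tp.max(2)<130,(184,199));ys,xs=np.nonzero(mt);print('top',xs.mean(),ys.mean(),plane(t,[(xs.mean(),ys.mean())],.046))
o1,r1=ray(v,[e[0]]);o2,r2=ray(t,[(xs.mean(),ys.mean())]);s=np.linalg.lstsq(np.c_[r1[0],-r2[0]],o2-o1,rcond=None)[0];print('tri',o1+r1[0]*s[0],o2+r2[0]*s[1])
# box
m=blob((p.min(2)>200)&(abs(P[...,2]-.046)<.008),(300,150));c,_=ell(m);w=plane(v,c,.046);print('box',cv2.minAreaRect((w[:,:2]*1000).astype(np.float32)))
m=blob(p.min(2)>190,(380,131));c,e=ell(m);print('set pin',e,plane(v,[e[0]],.062))
for f,T in(('w3',[.4753,-.2301,.2029]),('w4',[.4899,.3331,.2025])):
    v=load(f);q=v['p'].astype(int);m=blob((q.min(2)>205),(259,268));m[:,:235]=0;m[:,285:]=0;c,e=ell(m);T=np.array(T);print('held pin',e,plane(v,[e[0]],T[2]-.0537)-T)
E
```

```text
hole ((250.29660034179688, 172.30722045898438), (17.838167190551758, 19.143312454223633), 94.2137680053711) [[0.46885534 0.33584484 0.046     ]] cover z 0.0452928843860082
((468.7783508300781, 335.910888671875), 7.250747203826904)
top 184.28571428571428 199.0 [[0.46898892 0.33356088 0.046     ]]
tri [0.47025774 0.3350675  0.03961594] [0.4697452  0.3349075  0.03952283]
box ((472.0245361328125, 383.18914794921875), (155.30154418945312, 105.03272247314453), 86.58090209960938)
set pin ((385.0787353515625, 133.074951171875), (21.17551612854004, 23.640485763549805), 41.062416076660156) [[0.47505857 0.43129166 0.062     ]]
held pin ((258.66009521484375, 270.8940734863281), (29.13650131225586, 34.1108512878418), 91.00595092773438) [[-0.0017134   0.00124976 -0.0537    ]]
held pin ((258.747802734375, 271.1495361328125), (27.392580032348633, 32.012088775634766), 93.85828399658203) [[-0.00051986  0.00092667 -0.0537    ]]
```

Request:
apply_moves:
  rows:
    - [[0.1, -0.03, 0], [0, 0, 0], 0.1]
    - [[0.203, -0.057, 0.1], [0, 0, 0], 0.1]
    - [[0.203, -0.057, 0.3], [0, 0, 0], 0.1]
    - [[0.203, -0.057, 0.42], [0, 0, 0], 0.1]
    - [[0.203, -0.057, 0.42], [0, 0, 0], 0.1]
    - [[0.203, -0.057, 0.42], [0, 0, 0], 0.1]
    - [[0.203, -0.057, 0.42], [0, 0, 0], 0.1]

```text
time: 8.2
ee_pos: [0.4691, 0.3367, 0.1613]
tcp_rot: [179.9, 0.0, 157.4]
wrist_force: [0.2, 0.5, -1.3]
opening: 0.0221
grasp_force: 39.4
```

```bash
python3 - <<'E'
from h import *
o=sensors.get_obs();print(o['time'],o['ee_pos'],o['tcp_rot'],o['opening'],o['wrist_force'])
save('wrist','w5');save('side','s5')
a=load('w5')['p'][100:320,150:370];b=load('s5')['p'][195:275,200:280]
cv2.imwrite('pics/c5.png',np.hstack([cv2.resize(a,(400,400)),cv2.resize(b,(400,400),interpolation=2)])[...,::-1])
E
```

```text
8.2 [0.46913459 0.33669832 0.16134653] [1.79940756e+02 3.52649897e-02 1.57365401e+02] 0.022058708393201103 [ 0.23200442  0.51152836 -1.29192147]
```

View pics/c5.png

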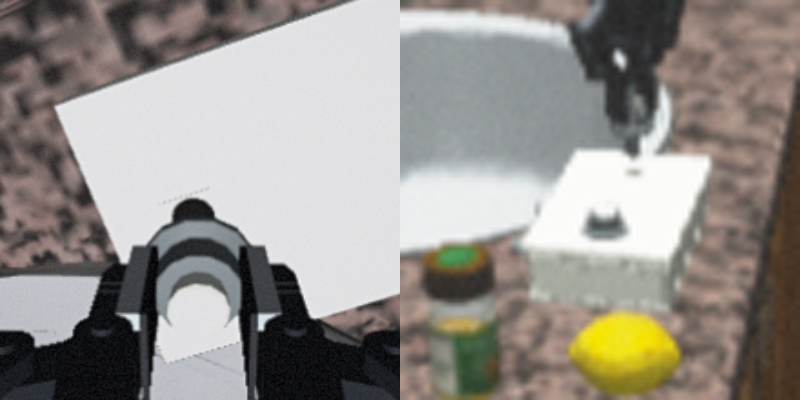

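The wrist crop shows the rim of the hole just past the flange at crop (193,208). The side crop shows the rivet's tip just above the hole. I'll fit the visible arc.

```bash
python3 - <<'E'
from h import *
from scipy.optimize import least_squares as ls
v=load('w5');p=v['p'].astype(int)
m=blob(p.max(2)<110,(150+193/1.818,100+208/1.818));c,e=ell(m);y0=c[:,1].min()
a=c[(c[:,1]<y0+6)&(c[:,1]<220)&(abs(c[:,0]-256)<14)];w=plane(v,a,.046)[:,:2]
for r in(.00725,.00775):print(len(a),y0,a[:,0].min(),a[:,0].max(),ls(lambda x:np.hypot(*(w-x).T)-r,w.mean(0)+[.006,0]).x)
T=sensors.get_obs()['ee_pos'];print(T)
p2=blob(p.min(2)>215,(150+199/1.818,100+305/1.818));p2[:,:240]=0;p2[:,280:]=0;p2[285:]=0;c,e=ell(p2);print('pin',e,plane(v,[e[0]],T[2]-.0537)-T)
# stand hole in w3 (lower-left occluded): stand outline centre
v=load('w3');p=v['p'].astype(int);P=cloud(v);m=blob((p[...,0]>p[...,2]+40)&(abs(P[...,2]-.034)<.008),(230,185));c,_=ell(m);w=plane(v,c,.034);print('stand',cv2.minAreaRect((w[:,:2]*1000).astype(np.float32)))
m=blob((p.max(2)<95),(252,192));ys,xs=np.nonzero(m);print(xs.min(),xs.max(),ys.min(),ys.max(),plane(v,[((xs.min()+xs.max())/2,ys.min()+0.)],.034))
E
```

```text
27 0 243 269 [0.3600387  0.38133242]
27 0 243 269 [0.36055039 0.38111895]
[0.46916357 0.33673253 0.16123973]
pin ((258.9707336425781, 272.7441101074219), (28.983287811279297, 39.41923141479492), 92.86495971679688) [[ 0.00029686  0.00061673 -0.0537    ]]
stand ((474.3633117675781, -229.72964477539062), (66.36520385742188, 65.96971130371094), 16.606369018554688)
249 268 189 202 [[ 0.47112875 -0.22804093  0.034     ]]
```

```bash
python3 - <<'E'
from h import *
from scipy.optimize import least_squares as ls
v=load('w5');p=v['p'].astype(int)
g=p.max(2);print(g[204:222,244:270])
pts=[]
for u in range(248,266):
    col=g[200:222,u];k=np.nonzero(col<140)[0]
    if len(k): pts.append((u,200+k[0]-(140-col[k[0]])/max(1,col[k[0]-1]-col[k[0]])))
a=np.array(pts);print(a.round(1).tolist())
w=plane(v,a,.046)[:,:2]
for r in(.00725,.00775):
    s=ls(lambda x:np.hypot(*(w-x).T)-r,w.mean(0)+[.006,0],loss='soft_l1',f_scale=.0003);print(s.x,s.fun.round(4))
E
```

```text
[[228 227 227 229 226 227 226 228 227 228 229 226 230 225 218 225 209 205
  220 202 216 226 228 226 227 227]
 [229 228 229 228 226 227 229 230 227 229 227 223 220 213 206 222 201 217
  227 226 230 228 228 226 226 229]
 [228 229 228 230 231 228 229 228 224 226 213 205 224 208 219 228 229 229
  229 227 228 226 227 226 229 228]
 [228 228 229 227 226 211 224 222 210 224 204 221 235 232 232 231 232 231
  232 228 226 227 228 229 228 228]
 [230 225 212 223 218 201 221 221 202 207 200 197 198 200 199 214 232 234
  231 228 231 228 229 228 226 227]
 [223 220 197 220 216 222 217 194 143 115  87  79  82  79  80 139 182 197
  213 231 231 228 228 230 228 227]
 [218 218 224 233 226 202 147  86  43  34  25  22  24  22  24  38  58  77
  135 191 225 231 228 228 227 228]
 [227 229 232 218 170  99  49  20  13  18  28  26  29  32  22  21  17  22
   50 102 185 232 229 231 226 228]
 [228 234 217 152  77  34  18  31  30  33  24  32  34  30  27  33  37  21
   22  37 107 184 226 230 228 228]
 [233 223 163  77  25  29  32  30  28  36  32  36  37  40  31  33  31  29
   27  20  45 103 181 227 231 231]
 [232 184 
[... 785 characters left out ...]
2 109 107 105 106 104 101 102 104 103 100
  104  91  93  91  88  83  65  53]]
[[248.0, 211.3], [249.0, 210.6], [250.0, 210.1], [251.0, 209.5], [252.0, 209.0], [253.0, 208.7], [254.0, 208.5], [255.0, 208.5], [256.0, 208.5], [257.0, 208.5], [258.0, 208.5], [259.0, 209.0], [260.0, 209.3], [261.0, 209.5], [262.0, 209.9], [263.0, 210.6], [264.0, 211.6], [265.0, 212.5]]
[0.46850524 0.33578471] [ 0.     -0.     -0.0001 -0.      0.      0.      0.     -0.     -0.
 -0.      0.0001 -0.0001 -0.0001  0.      0.0001  0.0001 -0.      0.    ]
[0.46900043 0.33553943] [-0.0001 -0.0001 -0.0001 -0.      0.      0.0001  0.0001  0.      0.
  0.      0.0001 -0.0001 -0.0001  0.0001  0.0001  0.     -0.0001 -0.0001]
```

Request:
apply_moves:
  rows:
    - [[0, -0.013, 0], [0, 0, 0], 0.1]
    - [[0, -0.013, 0.08], [0, 0, 0], 0.1]
    - [[0, -0.013, 0.16], [0, 0, 0], 0.1]
    - [[0, -0.013, 0.24], [0, 0, 0], 0.1]
    - [[0, -0.013, 0.25], [0, 0, 0], 0.1]
    - [[0, -0.013, 0.25], [0, 0, 0], 0.1]

```text
time: 8.9
ee_pos: [0.4681, 0.3352, 0.1348]
tcp_rot: [-179.9, -0.0, 157.4]
wrist_force: [0.0, 0.8, -1.0]
opening: 0.0221
grasp_force: 39.4
```

Request:
apply_moves:
  rows:
    - [[0, 0, 0.02], [0, 0, 0], 0.1]
    - [[0, 0, 0.04], [0, 0, 0], 0.1]
    - [[0, 0, 0.05], [0, 0, 0], 0.1]
    - [[0, 0, 0.05], [0, 0, 0], 0.1]

```text
time: 9.3
ee_pos: [0.4683, 0.3353, 0.1303]
tcp_rot: [-180.0, -0.0, 157.4]
wrist_force: [0.2, -0.6, -1.5]
opening: 0.0221
grasp_force: 39.4
```

Request:
apply_moves:
  rows:
    - [[0, 0, 0.02], [0, 0, 0], 0.1]
    - [[0, 0, 0.04], [0, 0, 0], 0.1]
    - [[0, 0, 0.04], [0, 0, 0], 0.1]
    - [[0, 0, 0.04], [0, 0, 0], 0.1]

```text
time: 9.7
ee_pos: [0.4683, 0.3353, 0.1263]
tcp_rot: [-180.0, -0.0, 157.4]
wrist_force: [0.4, 0.4, -0.7]
opening: 0.022
grasp_force: 39.4
```

Request:
apply_moves:
  rows:
    - [[0, 0, 0.01], [0, 0, 0], 0.1]
    - [[0, 0, 0.015], [0, 0, 0], 0.1]
    - [[0, 0, 0.015], [0, 0, 0], 0.1]

```text
time: 10.0
ee_pos: [0.4683, 0.3354, 0.1248]
tcp_rot: [-180.0, -0.0, 157.4]
wrist_force: [0.4, -0.5, -0.6]
opening: 0.0219
grasp_force: 39.4
```

Request:
apply_moves:
  rows:
    - [[0, 0, 0.008], [0, 0, 0], 0.1]
    - [[0, 0, 0.008], [0, 0, 0], 0.1]
    - [[0, 0, 0.008], [0, 0, 0], 0.1]

```text
time: 10.3
ee_pos: [0.4683, 0.3354, 0.1243]
tcp_rot: [180.0, 0.0, 157.4]
wrist_force: [-0.3, -1.1, 1.7]
opening: 0.0218
grasp_force: 39.6
```

Request:
apply_moves:
  rows:
    - [[0, 0, 0.008], [0, 0, 0], 0.1]
    - [[0, 0, 0.008], [0, 0, 0], 0.1]
    - [[0, 0, 0.008], [0, 0, 0], 0.1]

```text
time: 10.6
ee_pos: [0.4684, 0.3354, 0.1235]
tcp_rot: [180.0, 0.0, 157.4]
wrist_force: [-1.2, -1.0, 5.7]
opening: 0.0221
grasp_force: 39.9
```

Request:
apply_moves:
  rows:
    - [[0, 0, -0.008], [0, 0, 0], 0.1]
    - [[0, 0, -0.008], [0, 0, 0], 0.3]
    - [[0, 0, -0.008], [0, 0, 0], 0.5]
    - [[0, 0, -0.008], [0, 0, 0], 0.6]
    - [[0, 0, -0.008], [0, 0, 0], 0.6]
    - [[0, 0, -0.1], [0, 0, 0], 0.6]
    - [[0, 0, -0.3], [0, 0, 0], 0.6]
    - [[0, 0, -0.6], [0, 0, 0], 0.6]
    - [[0, 0, -0.8], [0, 0, 0], 0.6]
    - [[0, 0, -0.8], [0, 0, 0], 0.6]
    - [[0, 0, -0.8], [0, 0, 0], 0.6]

```text
time: 11.7
ee_pos: [0.4685, 0.3355, 0.2038]
tcp_rot: [179.9, 0.0, 157.4]
wrist_force: [0.3, -0.6, 0.5]
opening: 0.0511
grasp_force: 0.0
```

```bash
python3 - <<'E'
from h import *
o=sensors.get_obs();print(o['time'],o['ee_pos'],o['tcp_rot'],o['opening'],o['wrist_force'])
save('wrist','w6');save('side','s6')
a=load('w6')['p'][80:300,150:370];b=load('s6')['p'][195:275,200:280]
cv2.imwrite('pics/c6.png',np.hstack([cv2.resize(a,(400,400)),cv2.resize(b,(400,400),interpolation=2)])[...,::-1])
E
```

```text
11.7 [0.46846816 0.33547191 0.20380474] [1.79948181e+02 3.01395084e-02 1.57375977e+02] 0.05108846635841058 [ 0.30858891 -0.64173646  0.47365533]
```

View pics/c6.png

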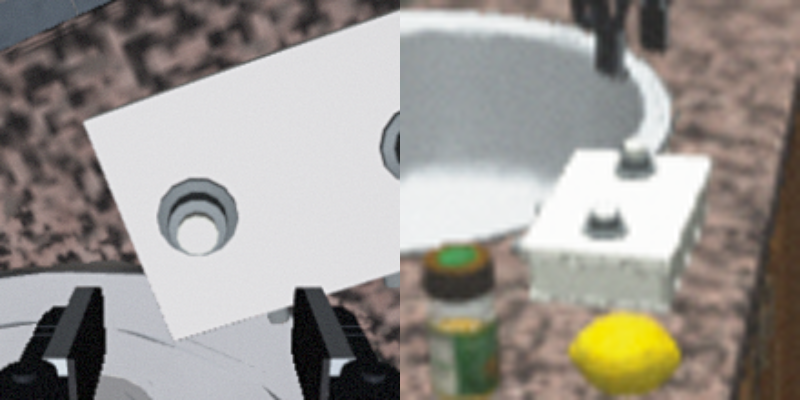

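The wrist and side crops show the rivet seated in the cover with its flange flat and the pin up, at crop (198,235).

```bash
python3 - <<'E'
from h import *
v=load('w6');p=v['p'].astype(int);P=cloud(v)
m=blob(p.min(2)>205,(150+198/1.818,80+235/1.818));c,e=ell(m);print('pin',e,plane(v,[e[0]],.071),np.median(P[m>0],0))
n=load('s6')
E
```

```text
pin ((258.2032775878906, 209.1484375), (18.797025680541992, 20.878253936767578), 92.99958801269531) [[0.46740875 0.33569205 0.071     ]] [0.46834672 0.3352727  0.06861839]
```

Request:
apply_moves:
  rows:
    - [[0, 0, 0.1], [0, 0, 0], 0]
    - [[0, 0, 0.3], [0, 0, 0], 0]
    - [[0, 0, 0.4], [0, 0, 0], 0]
    - [[0, 0, 0.4], [0, 0, 0], 0]
    - [[0, 0, 0.4], [0, 0, 0], 0]
    - [[0, 0, 0.4], [0, 0, 0], 0]
  force: 40

```text
time: 12.4
ee_pos: [0.4685, 0.3355, 0.164]
tcp_rot: [180.0, 0.0, 157.4]
wrist_force: [0.4, -0.3, -0.6]
opening: 0.0
grasp_force: 0.0
```

Request:
apply_moves:
  rows:
    - [[0, 0, 0.08], [0, 0, 0], 0]
    - [[0, 0, 0.15], [0, 0, 0], 0]
    - [[0, 0, 0.17], [0, 0, 0], 0]
    - [[0, 0, 0.18], [0, 0, 0], 0]
    - [[0, 0, 0.18], [0, 0, 0], 0]

```text
time: 12.9
ee_pos: [0.4683, 0.3353, 0.1452]
tcp_rot: [-180.0, -0.0, 157.4]
wrist_force: [-0.1, -0.0, -0.8]
opening: -0.0002
grasp_force: 0.0
```

Request:
apply_moves:
  rows:
    - [[0, 0, 0.005], [0, 0, 0], 0]
    - [[0, 0, 0.01], [0, 0, 0], 0]
    - [[0, 0, 0.015], [0, 0, 0], 0]
    - [[0, 0, 0.02], [0, 0, 0], 0]
    - [[0, 0, 0.02], [0, 0, 0], 0]

```text
time: 13.4
ee_pos: [0.4683, 0.3354, 0.1433]
tcp_rot: [180.0, -0.0, 157.4]
wrist_force: [-0.8, -0.9, 0.1]
opening: 0.0
grasp_force: 0.0
```

Request:
apply_moves:
  rows:
    - [[0, 0, 0.005], [0, 0, 0], 0]
    - [[0, 0, 0.01], [0, 0, 0], 0]
    - [[0, 0, 0.015], [0, 0, 0], 0]
    - [[0, 0, 0.02], [0, 0, 0], 0]
    - [[0, 0, 0.02], [0, 0, 0], 0]

```text
time: 13.9
ee_pos: [0.4683, 0.3354, 0.1416]
tcp_rot: [180.0, 0.0, 157.4]
wrist_force: [-1.6, -0.7, 4.5]
opening: -0.0004
grasp_force: 2.4
```

Request:
apply_moves:
  rows:
    - [[0, 0, 0.005], [0, 0, 0], 0]
    - [[0, 0, 0.01], [0, 0, 0], 0]
    - [[0, 0, 0.015], [0, 0, 0], 0]
    - [[0, 0, 0.02], [0, 0, 0], 0]
    - [[0, 0, 0.02], [0, 0, 0], 0]

```text
time: 14.4
ee_pos: [0.4684, 0.3354, 0.1401]
tcp_rot: [180.0, 0.0, 157.4]
wrist_force: [-1.8, -2.0, 8.2]
opening: 0.0001
grasp_force: 4.1
```

Request:
apply_moves:
  rows:
    - [[0, 0, 0.005], [0, 0, 0], 0]
    - [[0, 0, 0.01], [0, 0, 0], 0]
    - [[0, 0, 0.015], [0, 0, 0], 0]
    - [[0, 0, 0.02], [0, 0, 0], 0]
    - [[0, 0, 0.02], [0, 0, 0], 0]

```text
time: 14.9
ee_pos: [0.4684, 0.3355, 0.1384]
tcp_rot: [179.9, 0.0, 157.4]
wrist_force: [-1.4, -2.6, 10.2]
opening: 0.0002
grasp_force: 5.1
```

Request:
apply_moves:
  rows:
    - [[0, 0, 0.005], [0, 0, 0], 0]
    - [[0, 0, 0.01], [0, 0, 0], 0]
    - [[0, 0, 0.015], [0, 0, 0], 0]
    - [[0, 0, 0.02], [0, 0, 0], 0]
    - [[0, 0, 0.02], [0, 0, 0], 0]

```text
time: 15.4
ee_pos: [0.4684, 0.3354, 0.1364]
tcp_rot: [179.9, 0.0, 157.4]
wrist_force: [-3.3, -2.1, 10.7]
opening: 0.0004
grasp_force: 5.1
```

Request:
apply_moves:
  rows:
    - [[0, 0, 0.005], [0, 0, 0], 0]
    - [[0, 0, 0.01], [0, 0, 0], 0]
    - [[0, 0, 0.015], [0, 0, 0], 0]
    - [[0, 0, 0.02], [0, 0, 0], 0]
    - [[0, 0, 0.02], [0, 0, 0], 0]

```text
time: 15.9
ee_pos: [0.4684, 0.3354, 0.1344]
tcp_rot: [179.9, 0.0, 157.4]
wrist_force: [-3.5, -1.5, 10.4]
opening: -0.0002
grasp_force: 5.1
```

Request:
apply_moves:
  rows:
    - [[0, 0, 0.005], [0, 0, 0], 0]
    - [[0, 0, 0.01], [0, 0, 0], 0]
    - [[0, 0, 0.015], [0, 0, 0], 0]
    - [[0, 0, 0.02], [0, 0, 0], 0]
    - [[0, 0, 0.02], [0, 0, 0], 0]

```text
time: 16.4
ee_pos: [0.4684, 0.3354, 0.1324]
tcp_rot: [180.0, 0.0, 157.4]
wrist_force: [-3.9, -2.1, 9.5]
opening: -0.0004
grasp_force: 5.1
```

Request:
apply_moves:
  rows:
    - [[0, 0, 0.005], [0, 0, 0], 0]
    - [[0, 0, 0.01], [0, 0, 0], 0]
    - [[0, 0, 0.01], [0, 0, 0], 0]

```text
time: 16.7
ee_pos: [0.4684, 0.3354, 0.1313]
tcp_rot: [180.0, 0.0, 157.4]
wrist_force: [-2.7, -2.5, 10.3]
opening: -0.0002
grasp_force: 5.1
```

Request:
apply_moves:
  rows:
    - [[0, 0, 0.005], [0, 0, 0], 0]
    - [[0, 0, 0.008], [0, 0, 0], 0]
    - [[0, 0, 0.008], [0, 0, 0], 0]

```text
time: 17.0
ee_pos: [0.4684, 0.3354, 0.1307]
tcp_rot: [179.9, 0.0, 157.4]
wrist_force: [-3.7, -2.1, 10.9]
opening: 0.0002
grasp_force: 5.5
```

Request:
apply_moves:
  rows:
    - [[0, 0, 0.005], [0, 0, 0], 0]
    - [[0, 0, 0.008], [0, 0, 0], 0]
    - [[0, 0, 0.008], [0, 0, 0], 0]

```text
time: 17.3
ee_pos: [0.4684, 0.3354, 0.13]
tcp_rot: [179.9, 0.0, 157.4]
wrist_force: [-3.9, -3.4, 12.3]
opening: 0.0001
grasp_force: 6.2
```

Request:
apply_moves:
  rows:
    - [[0, 0, 0.006], [0, 0, 0], 0]
    - [[0, 0, 0.006], [0, 0, 0], 0]
    - [[0, 0, 0.006], [0, 0, 0], 0]

```text
time: 17.6
ee_pos: [0.4684, 0.3354, 0.1295]
tcp_rot: [179.9, 0.0, 157.4]
wrist_force: [-4.2, -2.9, 12.7]
opening: 0.0
grasp_force: 6.6
```

Request:
apply_moves:
  rows:
    - [[0, 0, -0.03], [0, 0, 0], 0]
    - [[0, 0, -0.06], [0, 0, 0], 0]
    - [[0, 0, -0.2], [0, 0, 0], 0]
    - [[0, 0, -0.5], [0, 0, 0], 0]
    - [[0, 0, -0.75], [0, 0, 0], 0]
    - [[0, 0, -0.75], [0, 0, 0], 0]
    - [[0, 0, -0.75], [0, 0, 0], 0]

```text
time: 18.3
ee_pos: [0.4686, 0.3356, 0.2038]
tcp_rot: [179.9, 0.0, 157.4]
wrist_force: [-0.4, -0.0, -0.4]
opening: 0.0001
grasp_force: 0.0
```

```bash
python3 - <<'E'
from h import *
o=sensors.get_obs();print(o['time'],o['ee_pos'],o['opening'],o['wrist_force'])
save('wrist','w7');save('side','s7');save('top','t7')
v=load('w7');P=cloud(v);p=v['p'].astype(int)
m=blob(p.min(2)>205,(258,208));print(m.sum(),np.median(P[m>0],0))
a=v['p'][80:300,200:420];b=load('s7')['p'][195:275,200:280]
cv2.imwrite('pics/c7.png',np.hstack([cv2.resize(a,(400,400)),cv2.resize(b,(400,400),interpolation=2)])[...,::-1])
E
```

```text
18.3 [0.46856372 0.33556289 0.20376243] 9.533909101267632e-05 [-0.43422144 -0.03463217 -0.36762094]
268 [0.46828871 0.33526696 0.06021591]
```

View pics/c7.png

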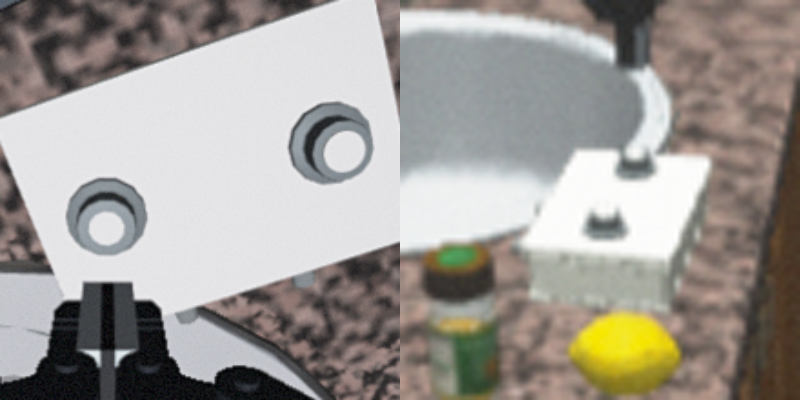

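The crops show the pressed pin level with the head, matching the set rivet beside it. I'll compare the two pin heights, then hand in if they agree.

```bash
python3 - <<'E'
from h import *
v=load('w7');P=cloud(v);p=v['p'].astype(int)
z=[]
for uv in((200+106/1.818,80+227/1.818),(200+347/1.818,80+150/1.818)):
    m=cv2.erode(blob(p.min(2)>205,uv),np.ones((5,5)));z.append(np.median(P[m>0][:,2]))
cz=np.median(P[140:160,290:330,2]);print(z,cz)
if abs(z[0]-z[1])<.0015: print(bot.job_done())
E
```

```text
[np.float64(0.06023336433709761), np.float64(0.06077657449991805)] 0.04399011297524465
the job is handed in; nothing more can be done
None
```

The rivet is seated in the cover's empty hole with its pin pressed flush (measured height within 0.6 mm of the set rivet's pin), peak pressing force was about 13 N, the arm is clear, and the job is handed in at about 18 s.

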